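Hold a twin throttle body wide open for inspection

TASK

Lift the black dust cover off the twin throttle body and set it down on the bench, without dropping it and clear of the other things. Then swing the throttle lever over against its return spring, fully home on the full-open stop but without forcing it, and finish while still holding it there with the fingers, so that both throttle plates stay wide open to be looked at. Leave the other parts on the bench where they are.

Things in the scene. Friction and masses are not known exactly. Their poses are not given: they have to be found in the camera images.
- throttle_body: Bare aluminium twin throttle body with two upright barrels, 66 mm across, mouths 112 mm high, 90 mm apart along y, on a dark steel plate 120 (x) x 230 (y) x 16 mm. Fixed firmly to the bench. Origin: centre of the plate's underside, at bench height; z up, y along the horizontal spindle (its axis is 66 mm above the origin) towards the lever's end, x the way the lever's top swings to open.
- cover: Loose black moulded dust cover on both barrel mouths, about 70 g: plate 68 (x) x 158 (y) x 5 mm, two plugs 39 mm across and 8 mm deep below it hanging loosely in the 47 mm bores, and an upright grip rib on top, 12 mm thick (x), 56 long (y), 32 high. Origin: centre of the plugs' underside (104 mm up in place, 0 on the bench); plate 8 to 13 mm above it, rib 13 to 45 mm; z up.
- cover_grip (a point): Centre of the cover's grip rib, 36 mm above the cover's origin and 9 mm below the top of the rib; axes as cover (the rib is 12 mm thick along x).
- lever (a joint): Angle of the steel throttle lever (flat arm 16 mm wide, 6 mm thick, on the spindle's +y end, 107 mm from the throttle body's origin), rad: 0 shut (leaning 0.70 rad from upright to the throttle body's -x), 1.40 the full-open stop (0.70 to +x; gives 0.01 rad under 40 N). A return spring pulls it shut, 0.18 N m when shut to 0.39 N m full open, 3.5 to 7.5 N at the stud; let go, it snaps shut.
- stud (a point): Middle of the linkage stud at the lever's free end: a round pin 10 mm thick parallel to the spindle, 52 mm from the spindle axis, reaching from 3 to 32 mm outward (+y) of the lever's mid-plane, this point at 18 mm (125 mm along y from the throttle body's origin), with a 15 mm ball at its end and a collar at its root. Height 106 mm shut, 118 half way, 106 full open; free space around it.
- fuel_pump: Bystander: white plastic fuel pump module standing upright, flange 116 mm across, about 200 mm high; origin at the centre of its underside.
- spacer: Bystander: grooved aluminium block 50 x 75 x 30 mm; origin at the centre of its underside.
- wrench: Bystander: steel wrench lying on the bench; origin under its middle.
- tray: Bystander: low steel tray of screws, 90 x 130 x 28 mm; origin at the centre of its underside.
- fuel_rail (a point): Middle of the fuel rail, a tube 18 mm thick and 170 mm long parallel to the spindle on the throttle body's +x side, 62 mm from its mid-plane and 78 mm up; fixed, with the injectors below it. At the -y end of the throttle body a fixed black sensor reaches to y = -99 mm.
Mind the look-alikes: they are no part of the job. Leave any green look-alike of the cover alone.

How it is judged:
On the way, in this order (a step that is already met when the one before it is completed fails the run):
1. the dust cover lies on the bench, let go of, clear of the throttle body and the other parts (height (world z) of cover_grip below 0.05 m and contact force between cover and throttle_body below 0.05 N and contact force between the fingers and cover below 0.05 N and linear speed of cover below 0.03 m/s and contact force between cover and fuel_pump below 0.05 N and contact force between cover and spacer below 0.05 N and contact force between cover and wrench below 0.05 N and contact force between cover and tray below 0.05 N), for 0.2 s.
2. the lever is on the full-open stop, held by the fingers (value of joint lever above 1.34 rad and contact force between the fingers and lever above 3 N), for 0.3 s.
At the end, for the whole second after the job is handed in: The robot finishes holding: its fingers press on the lever with over 3 N and keep it at rest within 0.06 rad of the full-open stop (above 1.34); the dust cover lies still on the bench (grip point below 50 mm high), touching neither throttle body, lever, other parts nor robot (all of step 2 and velocity of joint lever between -0.1 and 0.1 rad/s and contact force between cover and lever below 0.05 N and height (world z) of cover_grip below 0.05 m and contact force between cover and throttle_body below 0.05 N and contact force between the arm and cover below 0.05 N and linear speed of cover below 0.03 m/s and contact force between cover and fuel_pump below 0.05 N and contact force between cover and spacer below 0.05 N and contact force between cover and wrench below 0.05 N and contact force between cover and tray below 0.05 N); the arm keeps its last pose, push and grip.
It fails at once if the dust cover is dropped or thrown (over 0.7 m/s, a fall of some 25 mm, with no finger on it) (linear speed of cover above 0.7 m/s and contact force between the fingers and cover below 0.05 N).
It fails at once if the lever is forced on past its stop (1.418 rad, some 70 N at the stud) (value of joint lever above 1.418 rad).
It fails at once if a bystander is moved more than 20 mm (distance of any of fuel_pump, spacer, wrench, tray from where it was at the start of the episode above 0.02 m).
It also fails if it takes over 58 s, if anything falls off the work surface, if the arm or the gripper's body presses on something with over 40 N, if the wrist force passes 120 N, or if a joint passes its speed limit or range.

ROBOT

A 7-joint arm with a two-finger parallel gripper is mounted at the origin on the work surface. World frame = base frame: x ahead of the robot, y to its left, z up, the work surface at z = 0. Lengths are in m, angles in rad, forces in N, time in s.
With the tool pointing down it reaches from about 0.375 to 0.925 m from the base axis. Payload 3.1 kg.
Tool frame: the origin (TCP) lies between the finger pads; the fingertips stand 19 mm ahead of it and the grasp point (between the pads) is the TCP; z points along the fingers, y is the line along which they close (so a half turn about z gives the same grasp; the last joint's range is limited). The gripper opens to 85 mm and grips with 20 to 120 N. Pads are 22 mm wide; open, the fingers measure 114 mm over their backs; the gripper's body (76 mm by 85 mm) begins 54 mm behind the grasp point. The pads swing forward as they close: fully open they stand 13 mm farther back than shut.
Start: joints at [-1.391, 0.383, 0.044, 1.598, -0.018, 1.161, -0.05], TCP at [0.178, 0.625, 0.25] pointing down, gripper open.
Joint ranges: [-2.61, 2.61], [-0.41, 2.15], [-1.48, 1.57], [0, 2.5], [-1.57, 4.71], [0.05, 1.97], [-2.85, 2.85]. Speed limits (rad/s): [2.79, 2.79, 3.14, 3.14, 3.14, 3.14, 3.14].

INTERFACE

Orientations are given as a unit quaternion [x, y, z, w].
In Python, from bench import move_ptp, movel, move_j, move_gripper, pause, inverse_kinematics, read_camera, camera_params, MotionError, sign_off, look_for, tip_of, read_time_s, read_qpos, read_joint_vel, read_effort, read_eef_pos, read_tcp_rot, read_ft_force, read_ft_torque, read_finger_gap, read_grasp_force gives the robot as it stands. Calls block until the motion is done:
- move_ptp(position, orientation): joint-space move of the TCP to a pose.
- movel(position, orientation=None, speed=0.15): straight line of the TCP; orientation=None keeps the orientation; speed is the mean speed in m/s.
- move_j(angles): joint-space move.
- move_gripper(opening, effort=None): finger opening in m; effort is the grip in N (None keeps the last); returns when the fingers have stopped.
- pause(seconds).
- inverse_kinematics(position, orientation): joint angles nearest the present ones, or None.
- read_camera(name): name is "scene" or "top" or "wrist"; returns the picture (420x560x3 uint8, red, green, blue); there is no depth.
- camera_params(name): a dict with "K" (3x3 intrinsics, pixels), "camera_from_world" (4x4, takes a point from world to camera coordinates). Camera axes: x right, y down, z forward; pixel columns grow to the right and rows downward; lengths in m; the calibration is good to about 2 mm. A picture is of the moment at which its call begins: read the wrist's pose just before it. camera_params takes no time and is no camera call; for the wrist camera it gives the pose at the moment of the call.
A pose or a line that the arm cannot do raises MotionError and nothing moves.
- sign_off(): hands the job in; it is judged then, once.
Trained networks look in the newest picture that a camera, given by its name, has taken for a name from the list of things; names that differ only in an ending like _2 or _b are one class to them, and where a whole thing is asked for, a point or a joint stands for the part that bears it (a point fixed in the world has none). Each returns a list of dicts, best first, with "confidence" (0 to 1); they miss things now and then, are a little off and sometimes report something else, mostly with a low value. They report only what shows in the picture. A call takes as long as a camera call. They do not tell look-alikes from the thing itself.
- look_for(camera, name): "at" ([column, row] in pixels, amid what is visible of it).
- tip_of(camera, name): "at" ([column, row] in pixels: a listed point, or the origin of a listed thing).
Readings, each from a call of its own:
- read_time_s(): time.
- read_qpos(): joint angles.
- read_joint_vel(): joint speeds.
- read_effort(): joint torques, N m.
- read_eef_pos(): TCP position.
- read_tcp_rot(): TCP orientation.
- read_ft_force(): force on the tool from outside, world axes, zero at the start.
- read_ft_torque(): the same for the moment, N m.
- read_finger_gap(): finger opening in m.
- read_grasp_force(): force on a finger pad.
Only numpy, scipy, OpenCV 4.12 (cv2) and the standard library are available. Lean on these libraries where they do the work, as an engineer would, in place of code of your own. Each camera call takes 0.05 s, during which the arm holds its last target. There are 200 camera calls.

## Working session

There is one attempt and no reset: what is moved stays moved. The work goes in short steps, each a Python script; the robot and the scene stay as the last script left them, time stands still between calls to the robot, and variables do not carry over. Pictures are saved under pics/ and viewed, at most 10 in all, crops included, and the job is handed in when it is done.

```bash
ls; mkdir -p pics; python3 - <<'E'
from bench import *
import cv2, numpy as np
for c in ("top","scene"):
    im=read_camera(c); cv2.imwrite(f"pics/{c}0.png",im[:,:,::-1])
    p=camera_params(c); print(c,np.round(p["K"],1).tolist(),np.round(p["camera_from_world"],3).tolist())
    for n in ["throttle_body","cover","cover_grip","stud","fuel_rail","fuel_pump","spacer","wrench","tray"]:
        print(n,[(np.round(d["at"]).tolist(),round(d["confidence"],2)) for d in tip_of(c,n)[:4]])
print(read_time_s(), read_tcp_rot())
E
```

```text
pics
top [[517.4, 0.0, 276.0], [0.0, 517.4, 221.4], [0.0, 0.0, 1.0]] [[0.011, -1.0, 0.02, -0.073], [-0.995, -0.013, -0.104, 0.589], [0.104, -0.019, -0.994, 1.457], [0.0, 0.0, 0.0, 1.0]]
throttle_body [([266.0, 242.0], 0.83)]
cover [([267.0, 244.0], 0.59), ([302.0, 149.0], 0.57), ([356.0, 292.0], 0.57)]
cover_grip [([266.0, 243.0], 0.88), ([304.0, 146.0], 0.6), ([356.0, 289.0], 0.56)]
stud [([229.0, 270.0], 0.51)]
fuel_rail [([256.0, 222.0], 0.92)]
fuel_pump [([415.0, 236.0], 0.8)]
spacer []
wrench [([124.0, 272.0], 0.96)]
tray [([228.0, 158.0], 0.77)]
scene [[412.2, 0.0, 286.6], [0.0, 412.2, 208.9], [0.0, 0.0, 1.0]] [[-0.801, 0.599, -0.007, 0.498], [0.422, 0.555, -0.717, -0.141], [-0.426, -0.577, -0.697, 1.367], [0.0, 0.0, 0.0, 1.0]]
throttle_body [([305.0, 229.0], 0.89)]
cover [([284.0, 164.0], 0.86), ([304.0, 204.0], 0.66), ([217.0, 162.0], 0.61), ([200.0, 256.0], 0.56)]
cover_grip [([200.0, 243.0], 0.89), ([311.0, 192.0], 0.77), ([282.0, 159.0], 0.77)]
stud [([354.0, 214.0], 0.47)]
fuel_rail [([296.0, 223.0], 0.75)]
fuel_pump [([218.0, 161.0], 0.81)]
spacer [([374.0, 369.0], 0.66)]
wrench [([444.0, 319.0], 0.74), ([304.0, 207.0], 0.55)]
tray [([250.0, 301.0], 0.59)]
1.0 [1.38449264e-01 9.90369527e-01 1.95823382e-05 5.54423926e-06]
```

View pics/top0.png

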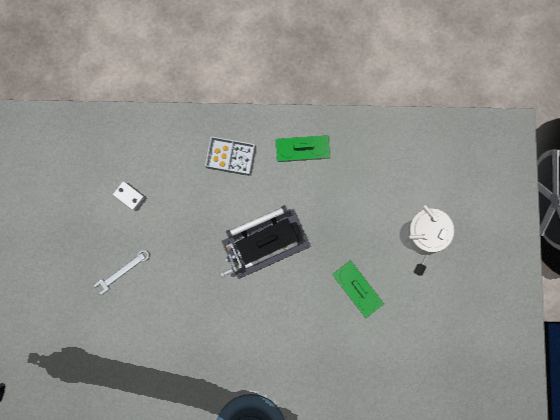

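View pics/scene0.png

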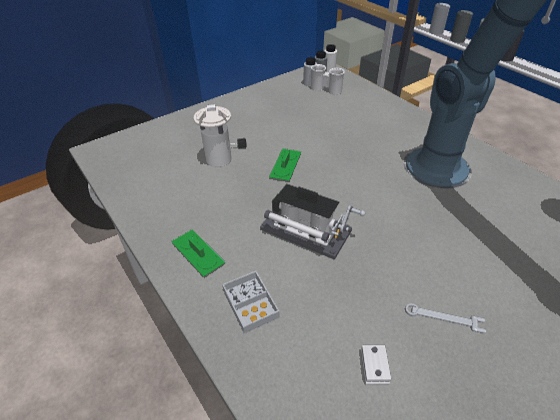

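The top view shows the black cover on the throttle body at (266,242). The lever and stud are at its left end, about (229,270), and the rail is on the upper side. The green look-alikes are at (303,148) and (358,290). In the scene view the body is at (305,225) and the stud at about (358,212). The bench around top (180,215) is free.

```bash
cat > h.py <<'E'
from bench import *
import cv2, numpy as np
from scipy.optimize import least_squares
from scipy.spatial.transform import Rotation as R
def proj(p,cam):
    c=camera_params(cam) if isinstance(cam,str) else cam
    T=np.array(c["camera_from_world"]); q=T[:3,:3]@np.asarray(p)+T[:3,3]; q=np.array(c["K"])@q; return q[:2]/q[2]
def back(px,z,cam):
    c=camera_params(cam) if isinstance(cam,str) else cam
    T=np.array(c["camera_from_world"]); d=T[:3,:3].T@np.linalg.inv(c["K"])@[px[0],px[1],1]; o=-T[:3,:3].T@T[:3,3]
    return o+d*(z-o[2])/d[2]
def w(b,pose):  # body point -> world
    c,s=np.cos(pose[2]),np.sin(pose[2]); return np.array([pose[0]+c*b[0]-s*b[1],pose[1]+s*b[0]+c*b[1],b[2]])
def stud(a,yo=.125): t=a-.7; return [.052*np.sin(t),yo,.066+.052*np.cos(t)]
def down(yaw):  # tool z down, tool y along world direction yaw
    y=np.array([np.cos(yaw),np.sin(yaw),0]); z=np.array([0,0,-1.]); return R.from_matrix(np.c_[np.cross(y,z),y,z]).as_quat()
PTS=dict(throttle_body=[0,0,0],cover_grip=[0,0,.140],stud=stud(0),fuel_rail=[.062,0,.078])
def fit(obs,x0):
    f=lambda p: np.concatenate([proj(w(PTS[n],p),c)-px for n,c,px in obs])
    r=least_squares(f,x0,loss="soft_l1",f_scale=2,x_scale=[.1,.1,.3]); return r.x,np.round(f(r.x),1)
E
python3 - <<'E'
from h import *
obs=[("throttle_body","top",[266,242]),("cover_grip","top",[266,243]),("stud","top",[229,270]),("fuel_rail","top",[256,222]),
("throttle_body","scene",[305,229]),("cover_grip","scene",[311,192]),("stud","scene",[354,214]),("fuel_rail","scene",[296,223])]
p,r=fit(obs,[.5,0,.3]); print(p,r)
for n,px in dict(place=[180,215],tray=[230,157],spacer=[128,196],wrench=[124,272]).items(): print(n,back(px,0,"top").round(3))
from bench import *
for s in (0,np.pi):
    print(inverse_kinematics(w([0,0,.25],p),down(p[2]+s)), inverse_kinematics(w(stud(0),p),down(p[2]+s)))
E
```

```text
[ 0.52434522 -0.03845669  0.37634152] [ 0.2  2.6  0.2 -1.5 -1.6  0.3  2.3  0.1  1.2  0.7 -3.4  0.9  1.8 -1.9
 -0.8  1.2]
place [0.608 0.215 0.   ]
tray [0.784 0.072 0.   ]
spacer [0.662 0.369 0.   ]
wrench [0.44  0.372 0.   ]
[-0.82295886  0.19848524  0.91910615  1.92868383 -0.17702029  1.09793057
  0.54419751] [-0.83116262  0.24822389  0.65507582  2.20180652 -0.22050493  0.75366175
  0.34729285]
[-1.13263645  0.44945696  1.4044503   1.93581578 -0.48369315  1.17155928
 -2.30995874] [-1.35340402  0.68497893  1.38608984  2.21588909 -0.84762622  0.97823459
 -2.2204665 ]
```

```bash
python3 - <<'E'
from h import *
p=[.5243,-.0385,.3763]
q=down(p[2])
move_ptp([.35,.35,.35],q); move_ptp(w([0,0,.30],p),q)
im=read_camera("wrist"); cv2.imwrite("pics/w1.png",im[:,:,::-1]); c=camera_params("wrist")
obs=[]
for n in PTS:
    d=tip_of("wrist",n); pr=proj(w(PTS[n],p),c)
    print(n,pr.round(),[(np.round(x["at"]).tolist(),round(x["confidence"],2)) for x in d[:3]])
    if d and np.linalg.norm(pr-d[0]["at"])<50: obs.append((n,c,d[0]["at"]))
print(fit(obs,p),read_time_s(),read_eef_pos())
E
```

```text
throttle_body [280. 171.] []
cover_grip [280. 195.] [([280.0, 199.0], 0.86)]
stud [246.  61.] [([241.0, 67.0], 0.67)]
fuel_rail [333. 182.] [([337.0, 177.0], 0.79)]
(array([ 0.52847641, -0.03921577,  0.45407988]), array([ 4.1, -1.4, -0.9, -0.2, -1.5,  3.1])) 4.1083 [ 0.52439773 -0.03741107  0.2999849 ]
```

View pics/w1.png

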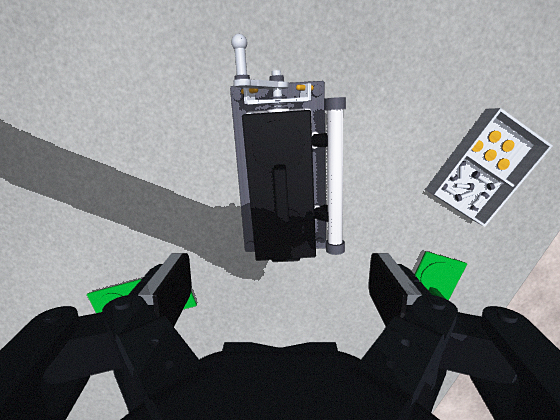

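The wrist view shows the cover plate with corners at about (245,114), (311,110), (313,258) and (257,261), and the rib along x≈280 from row 165 to 230. The rail runs from (336,103) to (336,247), and the stud from (241,78) to its ball at (239,40). I'll check these against the model.

```bash
python3 - <<'E'
from h import *
c=camera_params("wrist")
def f2(P,x0):
    f=lambda p: np.concatenate([proj(w(b,p),c)-px for b,px in P])
    r=least_squares(f,x0,x_scale=[.1,.1,.3]); print(r.x.round(4),np.round(f(r.x),1).tolist())
p=[.5243,-.0385,.3763]
f2([([-.034,.079,.117],[245,114]),([.034,.079,.117],[311,110]),([.034,-.079,.117],[313,258]),([-.034,-.079,.117],[257,261])],p)
f2([([.062,.085,.087],[336,100]),([.062,-.085,.087],[336,250]),(stud(0),[241,66]),(stud(0,.137),[239,41])],p)
g=cv2.cvtColor(read_camera("wrist"),cv2.COLOR_RGB2GRAY)[90:280,220:350]
g=cv2.resize(cv2.LUT(g,np.minimum(255,np.arange(256)*4).astype(np.uint8)),None,fx=4,fy=3)
cv2.imwrite("pics/w2.png",g)
E
```

```text
[ 0.5264 -0.0399  0.4279] [-1.9, -0.0, 1.7, 0.3, 2.4, 0.1, -2.2, -0.2]
[ 0.5248 -0.0368  0.4258] [-0.1, 0.4, -0.6, -2.0, -0.2, -5.3, 0.8, 6.1]
```

View pics/w2.png

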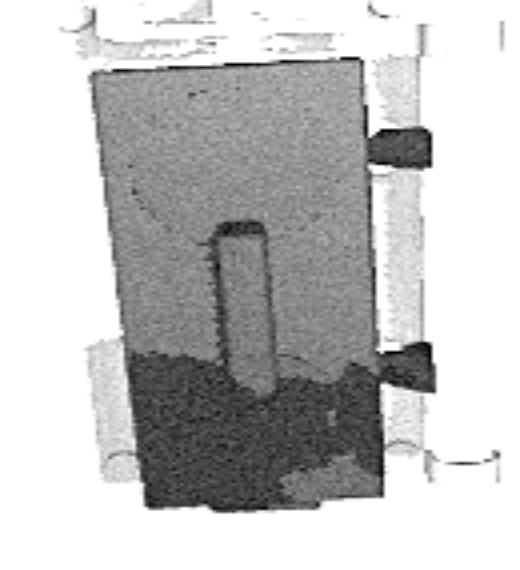

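```bash
python3 - <<'E'
from h import *
p=[.526,-.039,.43]; q=down(p[2])
move_gripper(.05,30)
movel(w([0,0,.20],p),q,.1); movel(w([0,0,.143],p),q,.06)
print(read_ft_force())
move_gripper(0,40); print(read_finger_gap(),read_grasp_force(),read_ft_force(),read_eef_pos())
movel(w([0,0,.16],p),q,.04); movel(w([0,0,.24],p),q,.1)
print(read_finger_gap(),read_grasp_force(),read_ft_force(),read_time_s())
cv2.imwrite("pics/s2.png",np.vstack([read_camera("scene")[100:300,150:450,::-1]]))
E
```

```text
[-0.5665238   0.49998723  0.47017949]
0.011100464426386552 39.79835271835327 [-0.21061721  0.86193083  1.5993644 ] [ 0.5264784  -0.03893833  0.14345332]
0.0115276296578568 39.37353551387787 [-0.10189057  0.37945741 -1.79225307] 8.8
```

View pics/s2.png

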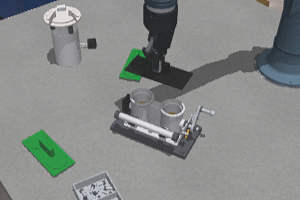

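```bash
python3 - <<'E'
from h import *
P=[.615,.215]; q=down(.43)
movel([*P,.24],q,.15); movel([*P,.08],q,.12); movel([*P,.045],q,.05)
z=.045
f0=read_ft_force()[2]
while z>.034:
    z-=.001; movel([*P,z],q,.02)
    f=read_ft_force()[2]
    if f-f0>3: break
print(z,f0,f,read_eef_pos())
move_gripper(.035); pause(.2); print(read_finger_gap())
movel([*P,.12],q,.1)
cv2.imwrite("pics/t3.png",read_camera("top")[100:340,80:400,::-1]); print(read_time_s())
for n in("cover_grip",): print([(np.round(x["at"]).tolist(),round(x["confidence"],2)) for x in tip_of("top",n)],proj([*P,.036],"top"))
p=[.526,-.039,.43]
for a in(0,1.4): print(inverse_kinematics(w(stud(a),p),q))
E
```

```text
0.03899999999999999 -0.08830208167948783 2.9396299276795577 [0.61526773 0.2150925  0.03952271]
0.03513715584518154
16.1917
[([305.0, 151.0], 0.8), ([360.0, 290.0], 0.72), ([179.0, 213.0], 0.61)] [178.05980102 211.17785312]
[-0.97999886  0.27422688  0.83520182  2.21688438 -0.29565467  0.76025302
  0.48346096]
[-0.91097983  0.40004282  0.76671617  2.06975651 -0.38099374  0.81341688
  0.51329928]
```

View pics/t3.png

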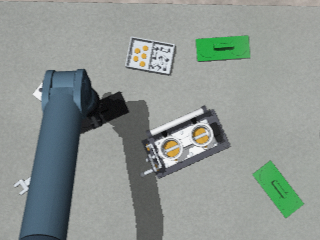

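The cover lies flat and let go at top-crop (100,112), clear of everything. The plates are visible in the bores and the stud is at crop (149,172). Next is a close look at the stud.

```bash
python3 - <<'E'
from h import *
p=[.526,-.039,.43]; q=down(p[2])
movel(np.r_[read_eef_pos()[:2],.22],q,.2)
movel(w([-.033,.10,.22],p),q,.2)
im=read_camera("wrist"); cv2.imwrite("pics/w4.png",im[:,:,::-1]); c=camera_params("wrist")
for n in("stud","fuel_rail"): print(n,proj(w(PTS[n],p),c).round(1),[(np.round(x["at"],1).tolist(),round(x["confidence"],2)) for x in tip_of("wrist",n)])
for y in (.107,.110,.132,.139): print(y,proj(w(stud(0,y),p),c).round(1))
print(read_time_s())
E
```

```text
stud [279.4 177.1] [([280.4, 177.0], 0.87)]
fuel_rail [374.1 294.4] [([376.5, 290.3], 0.69)]
0.107 [279.4 198.7]
0.11 [279.4 195.2]
0.132 [279.4 168.4]
0.139 [279.4 159.7]
18.3833
```

View pics/w4.png

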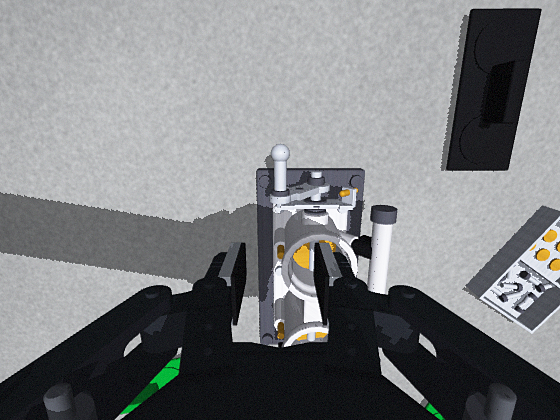

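The stud runs from (280,193) to its ball at (280,153). Its middle matches the prediction at (280,177), so the pose is good to about 1 mm. I'll straddle the stud and push.

```bash
python3 - <<'E'
from h import *
p=[.526,-.039,.43]; q=down(p[2]); ex=np.array([np.cos(p[2]),np.sin(p[2]),0])
move_gripper(.026,60); g=read_finger_gap(); print(g)
s=lambda a,dx=0: w(np.array(stud(a,.126))+[dx,0,0],p)
movel(s(0)+[0,0,.05],q,.12); movel(s(0),q,.05)
f0=read_ft_force(); print(f0)
off=g/2-.005
for a in np.linspace(0,1.25,9):
    movel(s(a,off),q,.06)
    print(round(a,2),round(float((read_ft_force()-f0)@ex),1),round(float(read_ft_force()[2]),1))
d=0; x=s(1.25,off)
while d<.014:
    d+=.0006; movel(x+ex*d+[0,0,-.7*d],q,.02)
    F=float((read_ft_force()-f0)@ex); print(round(d*1e3,1),round(F,1),round(float((read_eef_pos()-x)@ex)*1e3,1))
    if abs(F)>20: break
print(read_finger_gap(),read_time_s())
cv2.imwrite("pics/w5.png",read_camera("wrist")[:,:,::-1])
E
```

```text
0.025989861896671764
[ 0.58445108  0.98914597 -0.11420999]
0.0 -1.1 1.2
0.16 -6.1 0.6
0.31 -9.8 7.3
0.47 -9.0 5.0
0.62 -7.4 4.8
0.78 -5.9 3.6
0.94 -6.1 2.2
1.09 -6.6 1.4
1.25 -7.1 2.5
0.6 -6.1 -1.0
1.2 -7.0 -0.3
1.8 -7.0 0.4
2.4 -7.2 1.1
3.0 -5.7 1.7
3.6 -5.8 2.4
4.2 -7.3 3.0
4.8 -6.3 3.6
5.4 -7.2 4.2
6.0 -6.6 4.7
6.6 -6.4 5.3
7.2 -7.4 5.9
7.8 -6.5 6.5
8.4 -6.9 7.1
9.0 -7.5 7.7
9.6 -7.0 8.2
10.2 -7.8 8.3
10.8 -9.2 8.4
11.4 -9.7 8.4
12.0 -10.9 8.4
12.6 -11.3 8.4
13.2 -12.2 8.5
13.8 -13.5 8.5
14.4 -13.7 8.6
0.026078367215158462 29.0667
```

View pics/w5.png

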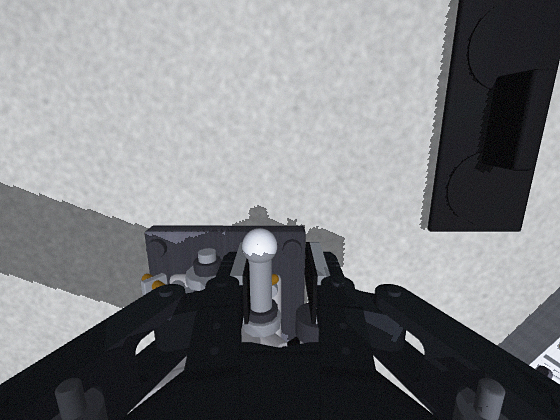

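The stud (258,290) rests against the trailing finger and the leading finger is clear. The TCP stalled while the force rose from 7 to 14 N, which is what reaching the stop should look like. I'll verify the angle, steadiness and cover.

```bash
python3 - <<'E'
from h import *
p=[.526,-.039,.43]; ex=np.array([np.cos(p[2]),np.sin(p[2]),0])
c=camera_params("wrist")
for a in (1.25,1.33,1.4): print(a,proj(w(stud(a),p),c).round(1),proj(w(stud(a,.143),p),c).round(1))
read_camera("wrist"); print([(np.round(x["at"],1).tolist(),round(x["confidence"],2)) for x in tip_of("wrist","stud")])
pause(.4); print(read_ft_force()@ex,read_ft_force(),read_joint_vel().round(4),read_time_s())
cv2.imwrite("pics/s6.png",cv2.resize(read_camera("scene")[150:300,200:420,::-1],None,fx=3,fy=3))
E
```

```text
1.25 [243.7 290.8] [242.2 252.2]
1.33 [252.3 287.9] [251.2 249.9]
1.4 [259.3 285.2] [258.4 247.7]
[([261.9, 285.0], 0.59)]
-13.294825059088597 [-12.4767537   -4.68702358  11.2369934 ] [-0.0002  0.0002  0.0015  0.0004  0.0006 -0.0013  0.0013] 29.6167
```

View pics/s6.png

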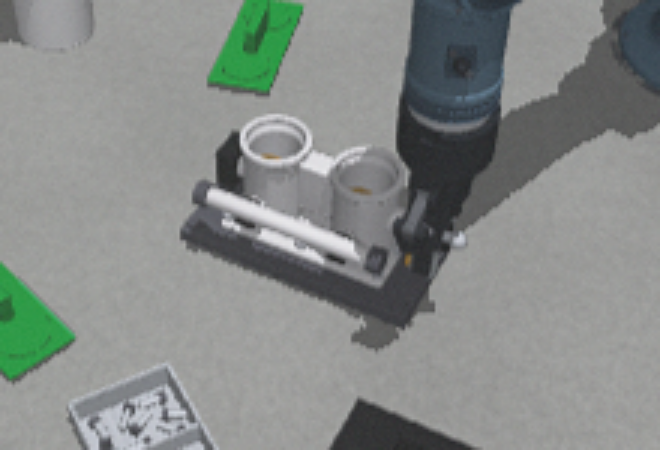

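The lever is at about 1.40 rad by picture and held steady with about 13 N. The cover lies flat on the bench (bottom right of the crop), clear of the other parts. Handing in.

```bash
python3 -c "
from bench import *
print(sign_off())"
```

```text
the job is handed in; nothing more can be done
None
```

I've handed the job in: the dust cover is on the bench clear of the other parts, and the fingers are holding the throttle lever on its full-open stop (about 1.40 rad by camera, about 13 N push); the sign-off returned no verdict.

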